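# Face up the tin on the hand-out stand

### The arm

A 6-joint arm with a two-finger parallel gripper is mounted at the origin on the work surface. World frame = base frame: x ahead of the robot, y to its left, z up, the work surface at z = 0. Lengths are in mm, angles in rad, forces in N, time in s.
With the tool pointing down it reaches from about 300 to 775 mm from the base axis. Payload 14.6 kg.
Tool frame: the origin (TCP) lies at the very end of the fingers, on their centre line; the grasp point (between the pads) lies 19 mm behind it; z points along the fingers, y is the line along which they close (so a half turn about z gives the same grasp; the last joint's range is limited). The gripper opens to 94 mm and grips with 3 to 60 N. Pads are 16 mm wide; open, the fingers measure 119 mm over their backs; the gripper's body (75 mm by 177 mm) begins 78 mm behind the grasp point.
Start: joints at [1.176, 0.3, 1.521, -0, 1.321, -0.067], TCP at [177.076, 520.705, 205.446] pointing down, gripper open.
Joint ranges: [-3.03, 3.03], [-0.79, 2.21], [0.23, 2.52], [-1.04, 4.18], [0, 3.07], [-2.55, 2.55]. Speed limits (rad/s): [2.22, 2.22, 2.57, 3.14, 3.14, 3.14].

### API

Orientations are given as a unit quaternion [w, x, y, z].
In Python, from station import env gives the robot as it stands.
- The arm moves only by the tool play_rows, never from a script. Its argument "deltas" is a list of rows, each an object with "dp": the shift along the tool's x, y, z in mm, a list of three; "turn": the turn about the tool's z in degrees; "grip": the opening in per cent of the stroke, from 0 (shut) to 100 (fully open). In form: [{"dp": [tx, ty, tz], "turn": turn, "grip": grip}, ...]. A call has 1 to 8 rows; each row shifts and turns the commanded pose from where the row before left it, along the tool's axes as they then stand; what a row does not reach is not made up. A row lasts 1/12 s, in which the tool goes at most 41.7 mm and 7.16 degrees, less where a joint would pass 70% of its speed; a pose out of reach is approached as far as the arm can. A call is refused whole if a number of a shift passes 41.7 or a number of a turn 7.16, either way. A call with a gripper value outside its range is refused whole. The fingers move at their own pace and stop on an object; "force" is the grip in N (left out, the last holds). Time passes only in rows, so rows that do not move let the fingers close. It gives the time, the measured TCP pose, the force, the opening and the grip force at its end, in the units of the state.
- env.get_state(): the state, without advancing time (a new reading comes with each control period).
- env.grab_frame(name): name is "scene" or "top" or "wrist"; returns a dict with "img" (480x640x3 uint8, red, green, blue), "z_map" (480x640 float32, mm along the optical axis (not along the pixel's ray), 0 where there is no reading), "fx", "fy", "cx", "cy" (pixels), "position" and "attitude" of the camera in the world. Camera axes: x right, y up, looking along -z (the intrinsics and any distortion apply to the point x, -y, -z); pixel columns grow to the right and rows downward; lengths in mm; the calibration is good to about 2 mm. A picture is of the moment at which its call begins.
- env.hand_in(): hands the job in; it is judged then, once.
The state is a dict: "time_s": time; "joints": joint angles; "joint_vel": joint speeds; "tau": joint torques, N m; "eef_pos": TCP position; "tool_rot": TCP orientation; "contact_force": force on the tool from outside, world axes, zero at the start; "wrist_torque": the same for the moment, N m; "grip_width": finger opening in mm; "grasp_force": force on a finger pad.
Only numpy, scipy, OpenCV 4.12 (cv2) and the standard library are available. Lean on these libraries where they do the work, as an engineer would, in place of code of your own. Each camera call takes 0.05 s, during which the arm holds its last target. There are 200 camera calls.

### The job

Put the hand-out stand in order for the visitors: take the stray glass jar off the stand and set it down upright, not dropped, on the floor of the cardboard tray with the other jar. Bring the turned tin up close beside the other tin, against the stand's back panel, with the middle of its label facing straight out of the stand's open front as the other tin's does. Leave everything else as it stands.

Things in the scene. Friction and masses are not known exactly. Their poses are not given: they have to be found in the camera images.
- stand: White display stand, fixed. Origin: middle of its underside, on the table; +x out of its open front (to the visitors, away from the robot), y along its length. Floor board 15 mm thick, x -67 to 75, no front lip. End cheeks: inner faces at y = -280, 280, 60 mm high, 12 thick. Row tin and carton at its ends (y near -225, 225), either way round; turned tin and stray jar between, in either order.
- stand_back (a point): Foot of the stand's back panel: on its inner face (stand x = -55), at the middle of its length, on the floor board's upper face (z = 15). The panel is 12 mm thick, 584 mm long and 90 mm high above the floor board, on the robot's side of the tins.
- tin: Turned tin: loose upright steel cylinder, 100 mm diameter, 120 high with its white lid, 0.3 to 0.65 kg, 2 to 15 mm from the back panel. Origin: centre of underside; z up; +x out through the middle of its paper label (blue block, yellow disc, 108 degrees wide). A grey tab, 2 mm high, lies on the lid's edge above the label's middle.
- tin_label (a point): Middle of the turned tin's label, on its surface: 50 mm from the axis along the tin's +x, 55 mm above its underside. The tin is too wide to grip: pressed to the back panel with a fingertip on its front, 30 to 60 mm above the board, and drawn along, it rolls on the panel (50 mm of travel per radian). Pushed from its end side it slides.
- row_tin: The tin already in order, the same in shape and size as the turned tin, label facing out of the open front, at one end of the stand (either end), about 5 mm from the end cheek. Loose; leave it in place. Origin: centre of its underside; +x through the middle of its label.
- row_tin_label (a point): Middle of the row tin's label, on its surface (50 mm from its axis, 55 mm above its underside).
- jar: The stray jar: loose glass jar, 52 mm in diameter and 62 mm high, with a steel lid 47 mm in diameter on top, 78 mm high in all, about 0.16 kg, upright on the stand's floor board between the end things. At least 40 mm are free beside it along the stand, 25 mm or more behind it. Origin: centre of its underside, z up.
- tray: Open cardboard tray, fixed, left of the stand. Outside 220 mm (its x) by 150 mm (its y) by 45 mm high; walls and floor 5 mm thick. Origin: centre of its underside, on the table.
- tray_jar: The jar already in the tray, the same as the stray jar, upright on the tray's floor somewhere along the tray's x. Leave it in place. Origin: centre of its underside.
- carton: Small cardboard carton, 80 mm (x) by 80 mm (y) by 110 mm high, loose, at the other end of the stand from the row tin. Leave it in place. Origin: centre of its underside.
- pen_cup: Grey pen cup, 76 mm in diameter and 100 mm high, with scissors and pens standing up to 190 mm in all, loose on the table in front of (beyond) the stand. Leave it in place. Origin: centre of its underside.
There are look-alikes about, which are no part of the job. What is shaped like the tin but orange or turquoise is not meant.

How it is judged:
By the outcome, as a careful person would: the job done as asked, in the order asked, and still so for the second after the job is handed in, with the robot touching nothing.
It also fails if it takes over 64 s, if anything falls off the work surface, if the arm or the gripper's body presses on something with over 40 N, if the wrist force passes 120 N, or if a joint passes its speed limit or range.

## Working session

There is one attempt and no reset: what is moved stays moved. The work goes in short steps, Python scripts to look and compute and a tool call to move; the robot and the scene stay as the last step left them, time stands still between calls to the robot, and variables do not carry over. Pictures are saved under pics/ and viewed, at most 12 in all, crops included, and the job is handed in when it is done.

Besides the shell and the picture viewer there is one more tool, called after "Emit:" in YAML: its name, and indented under it one key for each argument. play_rows: Moves the arm, as the interface text tells. Its arguments: {"type":"object","properties":{"deltas":{"type":"array"},"force":{"type":"number"}},"required":["deltas"]}

```bash
mkdir -p pics
cat > h.py <<'E'
import numpy as np, cv2
from scipy.spatial.transform import Rotation as R
from station import env
def cam(name):
    f=env.grab_frame(name)
    return f
def rot(q): return R.from_quat([q[1],q[2],q[3],q[0]]).as_matrix()
def cloud(f):
    z=f["z_map"]; v,u=np.mgrid[0:480,0:640]
    p=np.stack([(u-f["cx"])/f["fx"]*z,-(v-f["cy"])/f["fy"]*z,-z],-1)
    w=p@rot(f["attitude"]).T+np.array(f["position"]); w[z==0]=np.nan
    return w
def save(name,img): cv2.imwrite("pics/"+name,cv2.cvtColor(img,cv2.COLOR_RGB2BGR))
E
python3 - <<'E'
from h import *
import pickle
for n in("top","scene"):
    f=cam(n); save(n+"0.png",f["img"]); pickle.dump(f,open(n+"0.pkl","wb"))
    print(n,{k:v for k,v in f.items() if k not in("img","z_map")})
print(env.get_state())
E
```

```text
top {'fx': 451.6375631072086, 'fy': 451.6375631072086, 'cx': 315.5322288310522, 'cy': 233.17206084663306, 'position': array([495.18827486,  61.73075989, 980.07887352]), 'attitude': array([-0.70490114, -0.02197786,  0.0357459 ,  0.70806326])}
scene {'fx': 446.96761622007125, 'fy': 446.96761622007125, 'cx': 315.017046629741, 'cy': 243.64252674985514, 'position': array([1245.14962985,  215.41920859,  625.20728141]), 'attitude': array([0.55777531, 0.27836386, 0.34262559, 0.70285701])}
{'time_s': 0.1, 'joints': array([ 1.17640930e+00,  3.00428658e-01,  1.52153423e+00,  1.37203269e-05,
        1.32066387e+00, -6.65772716e-02]), 'joint_vel': array([-0.00049315, -0.00043067, -0.00237348,  0.00015556, -0.0010359 ,
        0.00011445]), 'tau': array([ 1.60379313e-03, -5.32646263e+01, -3.53284979e+01,  7.09694345e-02,
        2.35309219e-02, -3.31524939e-05]), 'eef_pos': array([176.98148765, 520.50124244, 204.92941768]), 'tool_rot': array([-1.24589763e-04,  1.63173641e-01,  9.86597231e-01, -5.01864273e-04]), 'contact_force': array([-0.04661638, -0.19513656, -0.45856391]), 'wrist_torque': array([ 0.01694121, -0.02924473,  0.02740818]), 'grasp_force': 0.0, 'grip_width': 94.06285814530135}
```

View pics/top0.png

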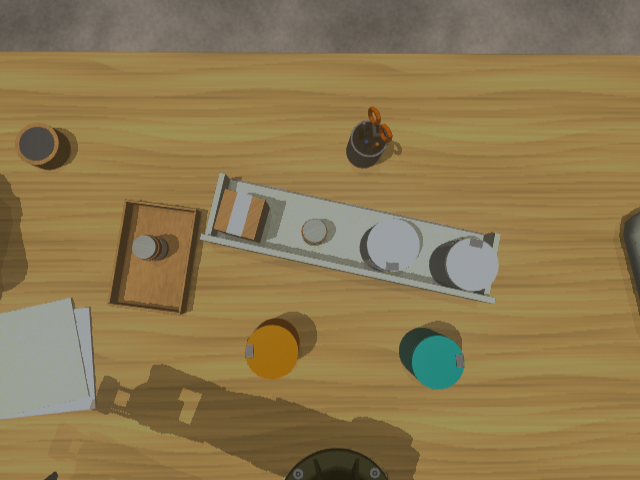

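View pics/scene0.png

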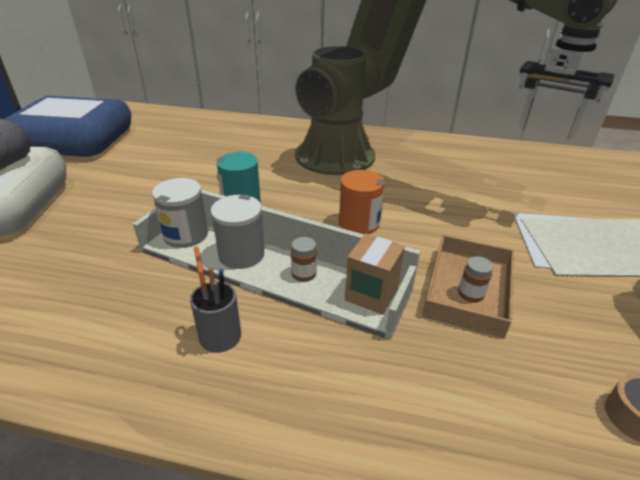

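Top view: the row tin is at the right end (471,264) with its tab on the front side at (476,242). The turned tin is at (393,244) with its tab at (392,266), facing the back panel. The stray jar is at (315,231), the carton at (241,213), the tray at (155,257) with its jar at (147,247), and the pen cup at (369,140). The scene view agrees.

Run:
```python
from h import *
import pickle
f=pickle.load(open("top0.pkl","rb")); w=cloud(f)
X,Y,Z=w[...,0],w[...,1],w[...,2]
box=np.zeros((480,640),bool); box[165:310,195:505]=1
def circ(lo,hi,u0,u1,v0,v1):
    m=np.zeros_like(box); m[v0:v1,u0:u1]=1; m&=(Z>lo)&(Z<hi)
    p=w[m]; c,r=cv2.minEnclosingCircle(p[:,:2].astype(np.float32)); return np.round(c,1),round(r,1),len(p),np.round(np.median(p[:,2]),1)
print("row",circ(125,145,435,505,225,300)); print("tin",circ(125,145,360,425,212,280))
print("jar",circ(80,105,295,335,210,250)); print("trayjar",circ(70,95,125,175,225,270))
print("cup",circ(60,230,340,395,100,175)); print("orange",circ(100,140,235,310,315,385)); print("teal",circ(100,140,400,470,330,395))
# panel top
m=box&(Z>98)&(Z<110); m[:, :]&=True
from collections import Counter
p=w[m][:,:2]; 
# robust line by RANSAC
rng=np.random.default_rng(0);best=None
for _ in range(500):
    a,b=p[rng.choice(len(p),2,False)]; d=b-a; L=np.linalg.norm(d)
    if L<150: continue
    n=np.array([-d[1],d[0]])/L; inl=abs((p-a)@n)<7
    if best is None or inl.sum()>best.sum(): best=inl
q=p[best]; vx,vy,x0,y0=cv2.fitLine(q.astype(np.float32),cv2.DIST_L2,0,.01,.01).ravel()
d=np.array([vx,vy]); d*=np.sign(d[1]); c=np.array([x0,y0]); s=(q-c)@d
print("panel dir",d,np.degrees(np.arctan2(-d[0],d[1])),"c",c,"ends",c+d*s.min(),c+d*s.max(),s.max()-s.min(),best.sum(), ((q-c)@[-d[1],d[0]]).min(),((q-c)@[-d[1],d[0]]).max())
mid=c+d*(s.min()+s.max())/2; ex=np.array([d[1],-d[0]]); o=mid+ex*61
print("stand origin",o,"ex",ex)
m=np.zeros_like(box); m[190:320,100:205]=1; m&=(Z>38)&(Z<52)
r=cv2.minAreaRect(w[m][:,:2].astype(np.float32)); print("tray",r)
m=np.zeros_like(box); m[180:250,205:280]=1; m&=(Z>112)&(Z<135); print("carton",cv2.minAreaRect(w[m][:,:2].astype(np.float32)))
for n,(u,v) in dict(tabT=(392,266),tabR=(476,242)).items(): print(n,w[v,u])
import sys
R2=np.array([ex,d])
for n,P in dict(row=circ(125,145,435,505,225,300)[0],tin=circ(125,145,360,425,212,280)[0],jar=circ(80,105,295,335,210,250)[0],cup=circ(60,230,340,395,100,175)[0],tabT=w[266,392,:2],tabR=w[242,476,:2]).items(): print(n,R2@(P-o))
save("crop1.png",cv2.resize(f["img"][200:310,340:510],None,fx=4.5,fy=4.5,interpolation=cv2.INTER_CUBIC))
```

```text
row (array([ 504.5, -248.8]), 50.4, 2239, np.float64(134.7))
tin (array([ 542.1, -100.4]), 50.1, 2213, np.float64(134.9))
jar (array([572.7,  46.7]), 23.5, 439, np.float64(93.1))
trayjar (array([543.3, 383.5]), 24.1, 484, np.float64(83.6))
cup (array([755.9, -62.9]), 38.2, 1478, np.float64(101.7))
orange (array([343.7, 128. ]), 50.2, 2317, np.float64(120.2))
teal (array([ 321.5, -183.2]), 50.4, 2361, np.float64(119.7))
panel dir [0.21760356 0.97603726] -12.568317 c [497.674    -16.790985] ends [ 434.26306829 -301.21391476] [561.06188359 267.52846393] 582.7055992104438 1875 -7.688891112408278 5.9791036425898385
stand origin [557.2007488  -30.11654248] ex [ 0.97603726 -0.21760356]
tray ((524.8773803710938, 379.9274597167969), (151.66236877441406, 220.37570190429688), 81.95144653320312)
carton ((602.3040161132812, 190.15237426757812), (80.42548370361328, 81.10405731201172), 74.92279052734375)
tabT [502.11026851 -97.8367064  134.95144236]
tabR [ 546.48305381 -257.79736552  135.01916107]
row [  -3.85159486 -224.91107431]
tin [  0.55503733 -71.88525033]
jar [-1.5877067  78.34850025]
cup [201.07167068  11.2397891 ]
tabT [-39.0342126  -78.08528837]
tabR [  39.08328892 -224.55717618]
```

View pics/crop1.png

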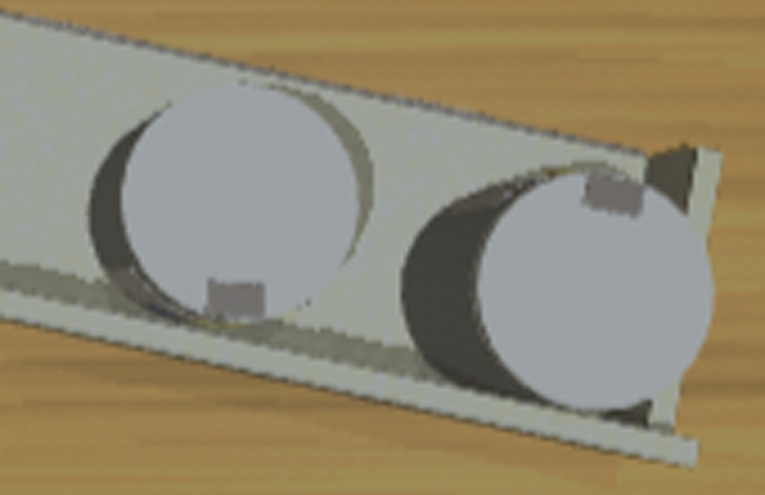

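Crop: the turned tin's tab is at its back, at about -171° in the stand frame. The row tin's tab is straight out of the front. First move: over the jar, with tool y along the stand.

Emit:
play_rows:
  deltas:
    - {"dp": [0, 0, 0], "turn": -6.2, "grip": 80}
    - {"dp": [-32.6, -25.1, 0], "turn": 0, "grip": 80}
    - {"dp": [-32.6, -25.1, 0], "turn": 0, "grip": 80}
    - {"dp": [-32.6, -25.1, 0], "turn": 0, "grip": 80}
    - {"dp": [-32.6, -25.1, 0], "turn": 0, "grip": 80}
    - {"dp": [-32.6, -25.1, 0], "turn": 0, "grip": 80}
    - {"dp": [-32.6, -25.1, 0], "turn": 0, "grip": 80}
    - {"dp": [-32.6, -25.1, 0], "turn": 0, "grip": 80}
  force: 12

```text
time_s: 0.77
eef_pos: [362.2, 297.7, 205.4]
tool_rot: [-0.0, 0.109, 0.994, -0.0]
contact_force: [1.2, 0.6, -0.3]
grip_width: 75.3
grasp_force: 0.0
```

Emit:
play_rows:
  deltas:
    - {"dp": [-32.6, -25.1, 0], "turn": 0, "grip": 80}
    - {"dp": [-32.6, -25.1, 0], "turn": 0, "grip": 80}
    - {"dp": [-32.6, -25.1, 0], "turn": 0, "grip": 80}
    - {"dp": [-32.6, -25.1, 0], "turn": 0, "grip": 80}
    - {"dp": [-32.6, -25.1, 0], "turn": 0, "grip": 80}
    - {"dp": [-32.6, -25.1, 0], "turn": 0, "grip": 80}
    - {"dp": [-32.6, -25.1, 0], "turn": 0, "grip": 80}
    - {"dp": [-32.6, -25.1, 0], "turn": 0, "grip": 80}

```text
time_s: 1.43
eef_pos: [573.2, 44.8, 205.2]
tool_rot: [-0.0, 0.11, 0.994, -0.0]
contact_force: [0.4, 1.2, 0.0]
grip_width: 75.2
grasp_force: 0.0
```

Emit:
play_rows:
  deltas:
    - {"dp": [0, 0, 20], "turn": 0, "grip": 80}
    - {"dp": [0, 0, 0], "turn": 0, "grip": 80}

```text
time_s: 1.6
eef_pos: [571.7, 45.1, 181.7]
tool_rot: [-0.003, 0.111, 0.994, -0.0]
contact_force: [-1.0, 0.7, -1.6]
grip_width: 75.4
grasp_force: 0.0
```

```bash
cat >> h.py <<'E'
O=np.array([557.2,-30.1]); EX=np.array([.97604,-.2176]); EY=np.array([.2176,.97604])
def where():
    s=env.get_state(); M=rot(s["tool_rot"]); p=np.array(s["eef_pos"]); y=M[:2,1]; y=y*np.sign(y@EY+1e-9)
    print("t",round(s["time_s"],2),"tcp",p.round(1),"stand",round(EX@(p[:2]-O),1),round(EY@(p[:2]-O),1),"ang of tool y from stand y",round(np.degrees(np.arctan2(-y@EX,y@EY)),2),"F",np.round(s["contact_force"],1),"w",round(s["grip_width"],1),"q6",round(s["joints"][5],2)); return s,M,p
def to(x,y,z):  # world target -> tool dp
    s,M,p=where(); print("dp",(M.T@(np.array([x,y,z])-p)).round(1))
def tost(x,y,z):
    w=O+x*EX+y*EY; to(w[0],w[1],z)
E
python3 -c "
from h import *
to(572.7,46.7,40)"
```

```text
t 1.6 tcp [571.7  45.1 181.7] stand -2.2 76.5 ang of tool y from stand y -0.18 F [-1.   0.7 -1.6] w 75.4 q6 -1.33
dp [ -1.4   2.  141.7]
```

Emit:
play_rows:
  deltas:
    - {"dp": [-0.5, 2, 30], "turn": 0, "grip": 80}
    - {"dp": [0, 0, 35], "turn": 0, "grip": 80}
    - {"dp": [0, 0, 35], "turn": 0, "grip": 80}
    - {"dp": [0, 0, 25], "turn": 0, "grip": 80}
    - {"dp": [0, 0, 15], "turn": 0, "grip": 80}
    - {"dp": [0, 0, 5], "turn": 0, "grip": 80}
    - {"dp": [0, 0, 0], "turn": 0, "grip": 80}
    - {"dp": [0, 0, 0], "turn": 0, "grip": 40}

```text
time_s: 2.27
eef_pos: [573.5, 49.1, 41.7]
tool_rot: [0.0, 0.109, 0.994, 0.0]
contact_force: [-0.7, -0.1, 0.6]
grip_width: 71.4
grasp_force: 0.0
```

Emit:
play_rows:
  deltas:
    - {"dp": [0, 0, 0], "turn": 0, "grip": 40}
    - {"dp": [0, 0, 0], "turn": 0, "grip": 40}
    - {"dp": [0, 0, 0], "turn": 0, "grip": 40}
    - {"dp": [0, 0, 0], "turn": 0, "grip": 40}
    - {"dp": [0, 0, 0], "turn": 0, "grip": 40}

```text
time_s: 2.68
eef_pos: [573.7, 48.4, 41.6]
tool_rot: [0.001, 0.11, 0.994, -0.0]
contact_force: [-1.9, -1.2, 6.6]
grip_width: 51.6
grasp_force: 12.0
```

Emit:
play_rows:
  deltas:
    - {"dp": [0, 0, -10], "turn": 0, "grip": 40}
    - {"dp": [0, 0, -30], "turn": 0, "grip": 40}
    - {"dp": [0, 0, -40], "turn": 0, "grip": 40}
    - {"dp": [0, 0, -35], "turn": 0, "grip": 40}
    - {"dp": [5, 9, -10], "turn": 0, "grip": 40}
    - {"dp": [15, 25.2, 0], "turn": 0, "grip": 40}
    - {"dp": [20, 34.2, 0], "turn": 0, "grip": 40}
    - {"dp": [20, 34.2, 0], "turn": 0, "grip": 40}

```text
time_s: 3.35
eef_pos: [536.2, 162.8, 165.6]
tool_rot: [-0.0, 0.11, 0.994, 0.0]
contact_force: [0.1, 0.4, -2.1]
grip_width: 51.8
grasp_force: 12.0
```

Emit:
play_rows:
  deltas:
    - {"dp": [20, 34.2, 0], "turn": 0, "grip": 40}
    - {"dp": [20, 34.2, 0], "turn": 0, "grip": 40}
    - {"dp": [20, 34.2, 0], "turn": 0, "grip": 40}
    - {"dp": [20, 34.2, 0], "turn": 0, "grip": 40}
    - {"dp": [20, 34.2, 0], "turn": 0, "grip": 40}
    - {"dp": [14, 24, 0], "turn": 0, "grip": 40}
    - {"dp": [6, 10, 0], "turn": 0, "grip": 40}
    - {"dp": [0, 0, 0], "turn": 0, "grip": 40}

```text
time_s: 4.02
eef_pos: [463.1, 390.0, 165.1]
tool_rot: [-0.0, 0.108, 0.994, -0.0]
contact_force: [0.1, -0.9, -2.1]
grip_width: 52.1
grasp_force: 12.0
```

```bash
python3 -c "
from h import *
to(465.5,388.3,45)"
```

```text
t 4.02 tcp [463.1 390.  165.1] stand -183.3 389.6 ang of tool y from stand y 0.16 F [ 0.1 -0.9 -2.1] w 52.1 q6 -0.71
dp [ -2.8  -1.1 120.1]
```

Emit:
play_rows:
  deltas:
    - {"dp": [-2, 0, 20], "turn": 0, "grip": 40}
    - {"dp": [0, 0, 35], "turn": 0, "grip": 40}
    - {"dp": [0, 0, 35], "turn": 0, "grip": 40}
    - {"dp": [0, 0, 22], "turn": 0, "grip": 40}
    - {"dp": [0, 0, 10], "turn": 0, "grip": 40}
    - {"dp": [0, 0, 4], "turn": 0, "grip": 40}
    - {"dp": [0, 0, 2], "turn": 0, "grip": 40}
    - {"dp": [0, 0, 0], "turn": 0, "grip": 40}

```text
time_s: 4.68
eef_pos: [467.2, 387.6, 38.7]
tool_rot: [0.001, 0.11, 0.994, 0.001]
contact_force: [-0.3, 0.9, -1.2]
grip_width: 51.7
grasp_force: 12.0
```

Emit:
play_rows:
  deltas:
    - {"dp": [0, 0, 1.5], "turn": 0, "grip": 40}
    - {"dp": [0, 0, 1.5], "turn": 0, "grip": 40}
    - {"dp": [0, 0, 0], "turn": 0, "grip": 40}

```text
time_s: 4.93
eef_pos: [466.7, 387.7, 35.0]
tool_rot: [0.0, 0.11, 0.994, 0.0]
contact_force: [0.5, -0.1, -1.6]
grip_width: 51.9
grasp_force: 12.0
```

Emit:
play_rows:
  deltas:
    - {"dp": [0, 0, 1], "turn": 0, "grip": 40}
    - {"dp": [0, 0, 1], "turn": 0, "grip": 40}
    - {"dp": [0, 0, 0], "turn": 0, "grip": 40}

```text
time_s: 5.18
eef_pos: [466.5, 387.5, 32.4]
tool_rot: [-0.0, 0.11, 0.994, -0.0]
contact_force: [0.1, 0.1, -1.5]
grip_width: 51.7
grasp_force: 12.0
```

Emit:
play_rows:
  deltas:
    - {"dp": [0, 0, 0.7], "turn": 0, "grip": 40}
    - {"dp": [0, 0, 0], "turn": 0, "grip": 40}

```text
time_s: 5.35
eef_pos: [466.5, 387.6, 31.7]
tool_rot: [-0.0, 0.11, 0.994, -0.0]
contact_force: [0.0, -0.4, -1.4]
grip_width: 52.2
grasp_force: 12.0
```

Emit:
play_rows:
  deltas:
    - {"dp": [0, 0, 0.6], "turn": 0, "grip": 40}
    - {"dp": [0, 0, 0], "turn": 0, "grip": 40}

```text
time_s: 5.52
eef_pos: [466.5, 387.6, 31.6]
tool_rot: [0.0, 0.11, 0.994, 0.0]
contact_force: [-1.4, -2.3, 4.4]
grip_width: 51.9
grasp_force: 12.0
```

Emit:
play_rows:
  deltas:
    - {"dp": [0, 0, 0.5], "turn": 0, "grip": 40}
    - {"dp": [0, 0, 0], "turn": 0, "grip": 40}

```text
time_s: 5.68
eef_pos: [466.5, 387.6, 31.6]
tool_rot: [0.0, 0.11, 0.994, 0.0]
contact_force: [-5.3, -3.9, 10.7]
grip_width: 51.8
grasp_force: 12.0
```

The jar is standing on the tray floor. Release, rise, and travel to above the turned tin.

Emit:
play_rows:
  deltas:
    - {"dp": [0, 0, -0.5], "turn": 0, "grip": 48}
    - {"dp": [0, 0, 0], "turn": 0, "grip": 60}
    - {"dp": [0, 0, 0], "turn": 0, "grip": 68}
    - {"dp": [0, 0, 0], "turn": 0, "grip": 70}
    - {"dp": [0, 0, -20], "turn": 0, "grip": 70}
    - {"dp": [0, 0, -40], "turn": 0, "grip": 70}
    - {"dp": [0, 0, -40], "turn": 0, "grip": 85}
    - {"dp": [0, 0, -40], "turn": 0, "grip": 85}

```text
time_s: 6.35
eef_pos: [466.2, 387.3, 172.7]
tool_rot: [-0.0, 0.11, 0.994, -0.0]
contact_force: [0.1, -0.1, -0.2]
grip_width: 75.7
grasp_force: 0.0
```

Emit:
play_rows:
  deltas:
    - {"dp": [0, 0, -32], "turn": 0, "grip": 85}
    - {"dp": [-13.8, -35.4, 0], "turn": 0, "grip": 85}
    - {"dp": [-13.8, -35.4, 0], "turn": 0, "grip": 85}
    - {"dp": [-13.8, -35.4, 0], "turn": 0, "grip": 85}
    - {"dp": [-13.8, -35.4, 0], "turn": 0, "grip": 85}
    - {"dp": [-13.8, -35.4, 0], "turn": 0, "grip": 85}
    - {"dp": [-13.8, -35.4, 0], "turn": 0, "grip": 85}
    - {"dp": [-13.8, -35.4, 0], "turn": 0, "grip": 85}

```text
time_s: 7.02
eef_pos: [506.8, 122.9, 203.2]
tool_rot: [0.0, 0.109, 0.994, 0.0]
contact_force: [0.7, 0.8, -0.1]
grip_width: 80.0
grasp_force: 0.0
```

Emit:
play_rows:
  deltas:
    - {"dp": [-13.8, -35.4, 0], "turn": 0, "grip": 85}
    - {"dp": [-13.8, -35.4, 0], "turn": 0, "grip": 85}
    - {"dp": [-13.8, -35.4, 0], "turn": 0, "grip": 85}
    - {"dp": [-13.8, -35.4, 0], "turn": 0, "grip": 85}
    - {"dp": [-13.8, -35.4, 0], "turn": 0, "grip": 85}
    - {"dp": [-13.8, -35.4, 0], "turn": 0, "grip": 85}
    - {"dp": [0, 0, 0], "turn": 0, "grip": 85}

```text
time_s: 7.6
eef_pos: [541.6, -106.1, 202.8]
tool_rot: [0.0, 0.112, 0.994, -0.0]
contact_force: [-0.4, 0.1, 0.1]
grip_width: 80.2
grasp_force: 0.0
```

```bash
python3 -c "
from h import *
f=cam('scene'); save('scene1.png',f['img'][100:400,100:560])
to(542.1,-100.4,150)"
```

```text
t 7.65 tcp [ 541.4 -103.5  202.7] stand 0.5 -75.1 ang of tool y from stand y -0.24 F [ 0.   1.1 -0.1] w 80.0 q6 -1.6
dp [-0.   3.2 52.7]
```

View pics/scene1.png

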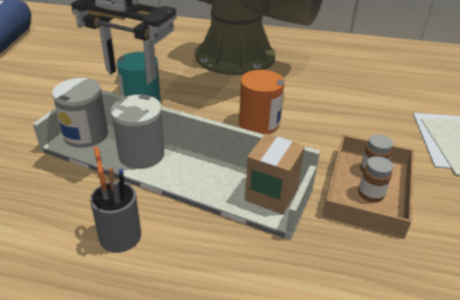

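Both jars stand upright in the tray, at (378,155) and (376,178). Now spin to the starting wrist angle above the tin.

Emit:
play_rows:
  deltas:
    - {"dp": [0, 2.5, 0], "turn": 0, "grip": 85}
    - {"dp": [0, 0, 0], "turn": 7.1, "grip": 85}
    - {"dp": [0, 0, 0], "turn": 7.1, "grip": 85}
    - {"dp": [0, 0, 0], "turn": 7.1, "grip": 85}
    - {"dp": [0, 0, 0], "turn": 7.1, "grip": 85}
    - {"dp": [0, 0, 0], "turn": 7.1, "grip": 85}
    - {"dp": [0, 0, 0], "turn": 7.1, "grip": 85}
    - {"dp": [0, 0, 0], "turn": 7.1, "grip": 85}

```text
time_s: 8.32
eef_pos: [542.0, -96.5, 203.3]
tool_rot: [0.0, 0.519, 0.855, 0.0]
contact_force: [0.1, 0.3, -0.5]
grip_width: 80.2
grasp_force: 0.0
```

Emit:
play_rows:
  deltas:
    - {"dp": [0, 0, 0], "turn": 7.1, "grip": 85}
    - {"dp": [0, 0, 0], "turn": 7.1, "grip": 85}
    - {"dp": [0, 0, 0], "turn": 7.1, "grip": 85}
    - {"dp": [0, 0, 0], "turn": 7.1, "grip": 85}
    - {"dp": [0, 0, 0], "turn": 7.1, "grip": 85}
    - {"dp": [0, 0, 0], "turn": 7.1, "grip": 85}
    - {"dp": [0, 0, 0], "turn": 7.1, "grip": 85}
    - {"dp": [0, 0, 0], "turn": 7.1, "grip": 85}

```text
time_s: 8.98
eef_pos: [542.0, -96.5, 203.3]
tool_rot: [-0.0, 0.863, 0.505, 0.0]
contact_force: [0.2, -1.0, -0.3]
grip_width: 79.9
grasp_force: 0.0
```

Emit:
play_rows:
  deltas:
    - {"dp": [0, 0, 0], "turn": 7.1, "grip": 85}
    - {"dp": [0, 0, 0], "turn": 7.1, "grip": 85}
    - {"dp": [0, 0, 0], "turn": 7.1, "grip": 85}
    - {"dp": [0, 0, 0], "turn": 7.1, "grip": 85}
    - {"dp": [0, 0, 0], "turn": 7.1, "grip": 85}
    - {"dp": [0, 0, 0], "turn": 7.1, "grip": 85}
    - {"dp": [0, 0, 0], "turn": 7.1, "grip": 85}
    - {"dp": [0, 0, 0], "turn": 7.1, "grip": 85}

```text
time_s: 9.65
eef_pos: [542.0, -96.5, 203.3]
tool_rot: [-0.0, 0.999, 0.034, 0.0]
contact_force: [0.1, 0.2, 0.7]
grip_width: 80.0
grasp_force: 0.0
```

Emit:
play_rows:
  deltas:
    - {"dp": [0, 0, 0], "turn": 7.1, "grip": 85}
    - {"dp": [0, 0, 0], "turn": 2.5, "grip": 85}
    - {"dp": [0, 0, 0], "turn": 0, "grip": 85}
    - {"dp": [0, 0, 20], "turn": 0, "grip": 85}
    - {"dp": [0, 0, 25], "turn": 0, "grip": 85}
    - {"dp": [0, 0, 10], "turn": 0, "grip": 85}
    - {"dp": [0, 0, 5], "turn": 0, "grip": 85}
    - {"dp": [0, 0, 0], "turn": 0, "grip": 85}

```text
time_s: 10.32
eef_pos: [541.7, -97.7, 142.7]
tool_rot: [-0.0, 0.999, -0.047, -0.001]
contact_force: [-0.5, -0.1, -0.5]
grip_width: 80.3
grasp_force: 0.0
```

```bash
python3 -c "
from h import *
to(542.1,-100.4,135)"
```

```text
t 10.32 tcp [541.7 -97.7 142.7] stand -0.4 -69.3 ang of tool y from stand y 7.18 F [-0.5 -0.1 -0.5] w 80.3 q6 1.42
dp [0.6 2.7 7.7]
```

Emit:
play_rows:
  deltas:
    - {"dp": [0.5, 2.7, 3], "turn": 0, "grip": 85}
    - {"dp": [0, 0, 3], "turn": 0, "grip": 85}
    - {"dp": [0, 0, 1], "turn": 0, "grip": 85}
    - {"dp": [0, 0, 1], "turn": 0, "grip": 85}
    - {"dp": [0, 0, 0], "turn": 0, "grip": 85}

```text
time_s: 10.73
eef_pos: [542.3, -101.0, 135.4]
tool_rot: [0.0, 0.999, -0.048, 0.0]
contact_force: [-0.4, -0.2, 0.6]
grip_width: 79.8
grasp_force: 0.0
```

Emit:
play_rows:
  deltas:
    - {"dp": [0, 0, 0.7], "turn": 0, "grip": 85}
    - {"dp": [0, 0, 0], "turn": 0, "grip": 85}

```text
time_s: 10.9
eef_pos: [542.3, -101.0, 135.3]
tool_rot: [0.0, 0.999, -0.048, 0.0]
contact_force: [-1.5, 0.1, 6.5]
grip_width: 79.7
grasp_force: 3.2
```

Emit:
play_rows:
  deltas:
    - {"dp": [0, 0, 1], "turn": 0, "grip": 85}
    - {"dp": [0, 0, 0.5], "turn": 0, "grip": 85}
    - {"dp": [0, 0, 0], "turn": 0, "grip": 85}

```text
time_s: 11.15
eef_pos: [542.5, -101.0, 135.2]
tool_rot: [0.0, 0.999, -0.048, 0.001]
contact_force: [-8.2, 2.0, 19.9]
grip_width: 79.9
grasp_force: 10.0
```

Emit:
play_rows:
  deltas:
    - {"dp": [0, 0, 0], "turn": -3, "grip": 85}
    - {"dp": [0, 0, 0], "turn": -5, "grip": 85}
    - {"dp": [0, 0, 0], "turn": -6, "grip": 85}
    - {"dp": [0, 0, 0], "turn": -6, "grip": 85}
    - {"dp": [0, 0, 0], "turn": 0, "grip": 85}

```text
time_s: 11.57
eef_pos: [543.8, -101.1, 135.2]
tool_rot: [0.001, 0.992, 0.13, 0.003]
contact_force: [0.8, -0.2, 15.3]
grip_width: 79.6
grasp_force: 7.7
```

```bash
python3 -c "
from h import *
print(where()[0]['wrist_torque'])
f=cam('scene'); save('scene2.png',cv2.resize(f['img'][130:300,120:320],None,fx=3,fy=3)); f=cam('top'); save('top2.png',cv2.resize(f['img'][180:320,330:510],None,fx=3,fy=3))
a=cv2.imread('pics/scene2.png'); b=cv2.imread('pics/top2.png'); h=max(a.shape[0],b.shape[0]); c=np.zeros((h,a.shape[1]+b.shape[1],3),np.uint8); c[:a.shape[0],:a.shape[1]]=a; c[:b.shape[0],a.shape[1]:]=b; c=cv2.resize(c,(800,int(h*800/c.shape[1]))); cv2.imwrite('pics/both2.png',c)"
```

```text
t 11.57 tcp [ 543.8 -101.1  135.2] stand 2.4 -72.2 ang of tool y from stand y 27.46 F [ 0.8 -0.2 15.3] w 79.6 q6 1.06
[0.39166115 0.28190231 0.1386737 ]
```

View pics/both2.png

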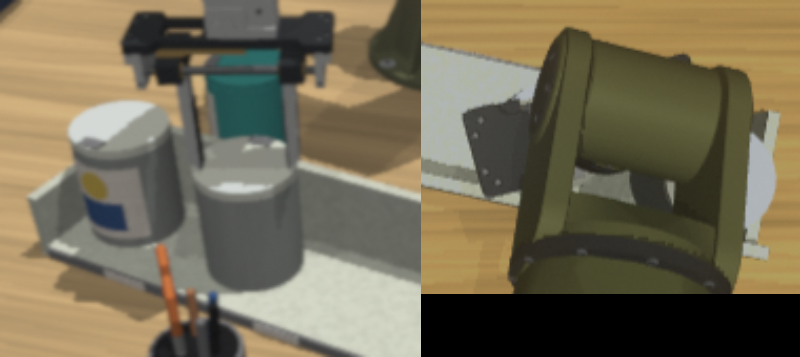

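The fingertips sit on the lid near (200,165) and (293,160), and the tab shows at about (258,143). Whether the lid turned is unclear from here, so I'll look with the wrist camera.

```bash
python3 -c "
from h import *
f=cam('wrist'); save('wrist2.png',f['img']); print(f['position'],f['attitude'],f['fx'],f['cx'],f['cy'])
import pickle; pickle.dump(f,open('wrist2.pkl','wb'))"
```

```text
[617.7167056  -80.60025432 314.7946643 ] [ 0.78407125 -0.10495453  0.07996968 -0.60648303] 425.93555197265493 318.1416678267078 238.837953468935
```

View pics/wrist2.png

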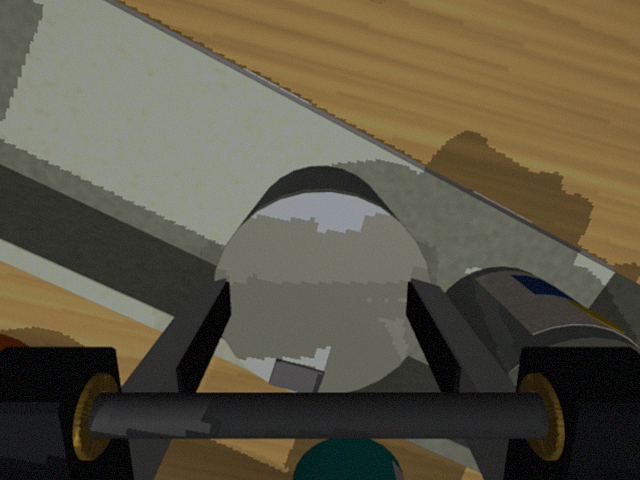

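The wrist view shows the lid circle between the fingers and the tab at (297,376), on the robot's side.

```bash
cat >> h.py <<'E'
def px(f,u,v,z):
    r=rot(f["attitude"])@np.array([(u-f["cx"])/f["fx"],-(v-f["cy"])/f["fy"],-1.]); c=np.array(f["position"])
    return c+r*(z-c[2])/r[2]
def tabang(P,C): d=np.array(P)[:2]-C; return np.degrees(np.arctan2(d@EY,d@EX))
def stxy(P): d=np.array(P)[:2]-O; return (d@EX).round(1),(d@EY).round(1)
def lidcentre(f,guess,rad=62):
    w=cloud(f); m=(abs(w[...,2]-135)<5)&(np.hypot(w[...,0]-guess[0],w[...,1]-guess[1])<rad)
    p=w[m][:,:2]; return p
E
python3 -c "
from h import *
import pickle; f=pickle.load(open('wrist2.pkl','rb'))
T=px(f,297,376,136); C=np.array([543.8,-101.1]); print(T,stxy(T),np.hypot(*(T[:2]-C)),tabang(T,C),tabang(T,np.array([542.1,-100.4])))
# lid edge pts
E=np.array([px(f,u,v,135)[:2] for u,v in [(217,268),(241,226),(330,191),(402,230),(431,270)]]).astype(np.float32)
from scipy.optimize import least_squares
r=least_squares(lambda c:np.hypot(*(E-c).T)-50,C); print('lid',r.x,r.fun,stxy(r.x),tabang(T,r.x),tabang(px(f,297,376,135),r.x))
"
```

```text
[ 502.84355298 -100.4025634   136.        ] (np.float64(-37.8), np.float64(-80.4)) 40.962384824058546 -168.40749661425036 -167.42817474899624
lid [ 542.28494726 -102.46256283] [-0.34359396  0.10320487  0.91228099 -1.6399115   0.90800261] (np.float64(1.2), np.float64(-73.9)) -170.42172226676567 -170.21596782716102
```

The tab barely moved, so the lid slips. I'll roll the tin instead. First slide it along the stand with the two fingers as a cradle, then roll it back towards the row tin.

Emit:
play_rows:
  deltas:
    - {"dp": [0, 0, -15], "turn": 0, "grip": 85}
    - {"dp": [0, 0, -30], "turn": -5, "grip": 53}
    - {"dp": [0, 0, 0], "turn": -7, "grip": 53}
    - {"dp": [0, 0, 0], "turn": -7, "grip": 53}
    - {"dp": [0, 0, 0], "turn": -7, "grip": 53}
    - {"dp": [0, 0, 0], "turn": -7, "grip": 53}
    - {"dp": [0, 0, 0], "turn": -7, "grip": 53}
    - {"dp": [0, 0, 0], "turn": -7, "grip": 53}

```text
time_s: 12.38
eef_pos: [542.2, -101.0, 178.1]
tool_rot: [0.0, 0.858, 0.514, 0.0]
contact_force: [-0.4, -1.0, -0.2]
grip_width: 50.0
grasp_force: 0.0
```

Emit:
play_rows:
  deltas:
    - {"dp": [0, 0, 0], "turn": -7, "grip": 53}
    - {"dp": [0, 0, 0], "turn": -7, "grip": 53}
    - {"dp": [0, 0, 0], "turn": -1.5, "grip": 53}
    - {"dp": [-20, 0, 0], "turn": 0, "grip": 53}
    - {"dp": [-25, 0, 0], "turn": 0, "grip": 53}
    - {"dp": [-15, 0, 0], "turn": 0, "grip": 53}
    - {"dp": [0, 0, 0], "turn": 0, "grip": 53}

```text
time_s: 12.97
eef_pos: [528.2, -161.6, 178.1]
tool_rot: [0.0, 0.783, 0.622, -0.0]
contact_force: [-0.6, -1.2, 0.8]
grip_width: 49.9
grasp_force: 0.0
```

```bash
python3 -c "
from h import *
tost(0.8,-136,48)"
```

```text
t 12.97 tcp [ 528.2 -161.6  178.1] stand 0.3 -134.6 ang of tool y from stand y 89.46 F [-0.6 -1.2  0.8] w 49.9 q6 -0.13
dp [ -1.3   0.5 130.1]
```

Emit:
play_rows:
  deltas:
    - {"dp": [-1.3, 0.5, 25], "turn": 0.5, "grip": 53}
    - {"dp": [0, 0, 35], "turn": 0, "grip": 53}
    - {"dp": [0, 0, 35], "turn": 0, "grip": 53}
    - {"dp": [0, 0, 25], "turn": 0, "grip": 53}
    - {"dp": [0, 0, 10], "turn": 0, "grip": 53}
    - {"dp": [0, 0, 0], "turn": 0, "grip": 53}
    - {"dp": [4, 0, 0], "turn": 0, "grip": 53}
    - {"dp": [4, 0, 0], "turn": 0, "grip": 53}

```text
time_s: 13.63
eef_pos: [531.7, -153.0, 49.8]
tool_rot: [0.001, 0.785, 0.619, 0.001]
contact_force: [-2.2, -2.6, 1.3]
grip_width: 49.8
grasp_force: 2.0
```

Emit:
play_rows:
  deltas:
    - {"dp": [4, 0, 0], "turn": 0, "grip": 53}
    - {"dp": [6, 0, 0], "turn": 0, "grip": 53}
    - {"dp": [8, 0, 0], "turn": 0, "grip": 53}
    - {"dp": [10, 0, 0], "turn": 0, "grip": 53}
    - {"dp": [10, 0, 0], "turn": 0, "grip": 53}
    - {"dp": [10, 0, 0], "turn": 0, "grip": 53}
    - {"dp": [10, 0, 0], "turn": 0, "grip": 53}
    - {"dp": [10, 0, 0], "turn": 0, "grip": 53}

```text
time_s: 14.3
eef_pos: [547.6, -86.9, 49.7]
tool_rot: [0.001, 0.785, 0.619, 0.001]
contact_force: [-1.3, -5.4, 2.6]
grip_width: 49.8
grasp_force: 3.0
```

Emit:
play_rows:
  deltas:
    - {"dp": [10, 0, 0], "turn": 0, "grip": 53}
    - {"dp": [10, 0, 0], "turn": 0, "grip": 53}
    - {"dp": [10, 0, 0], "turn": 0, "grip": 53}
    - {"dp": [8, 0, 0], "turn": 0, "grip": 53}
    - {"dp": [6, 0, 0], "turn": 0, "grip": 53}
    - {"dp": [4, 0, 0], "turn": 0, "grip": 53}
    - {"dp": [2.5, 0, 0], "turn": 0, "grip": 53}
    - {"dp": [0, 0, 0], "turn": 0, "grip": 53}

```text
time_s: 14.97
eef_pos: [559.3, -37.4, 49.6]
tool_rot: [0.001, 0.785, 0.619, 0.001]
contact_force: [0.2, -1.1, 2.5]
grip_width: 50.0
grasp_force: 0.8
```

```bash
python3 -c "
from h import *
where()
import pickle
f=cam('wrist'); pickle.dump(f,open('wrist3.pkl','wb')); save('w3.png',f['img'])
g=cam('top'); pickle.dump(g,open('top3.pkl','wb')); save('t3.png',g['img'])
"
```

```text
t 14.97 tcp [559.3 -37.4  49.6] stand 3.6 -6.7 ang of tool y from stand y 89.11 F [ 0.2 -1.1  2.5] w 50.0 q6 0.1
```

View pics/w3.png

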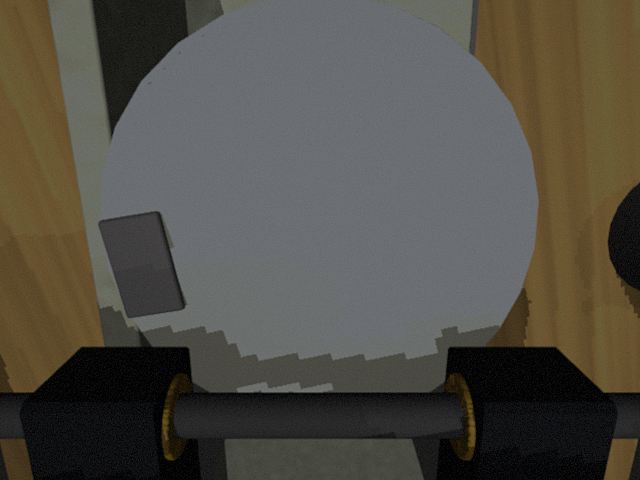

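The wrist view from above shows the lid, with edges at (103,195), (538,200), (415,18) and (205,30), and the tab's middle at (142,264).

```bash
cat >> h.py <<'E'
from scipy.optimize import least_squares
def tin(f,tab,edges):
    E=np.array([px(f,u,v,135)[:2] for u,v in edges]); r=least_squares(lambda c:np.hypot(*(E-c).T)-50,E.mean(0)); T=px(f,*tab,137)
    print("centre",r.x.round(1),"stand",stxy(r.x),"res",r.fun.round(1),"tab ang",tabang(T,r.x).round(1),"tab r",np.hypot(*(T[:2]-r.x)).round(1)); return r.x
E
python3 -c "
from h import *
import pickle
f=pickle.load(open('wrist3.pkl','rb'))
tin(f,(142,264),[(103,190),(538,200),(114,130),(195,33),(505,95),(410,17),(527,265)])
where()"
```

```text
centre [571.3  13. ] stand (np.float64(4.4), np.float64(45.2)) res [-1.  -0.1 -0.   0.1  0.3 -0.1 -1. ] tab ang -173.8 tab r 40.3
t 15.07 tcp [559.  -37.5  49.1] stand 3.4 -6.8 ang of tool y from stand y 89.1 F [ 1.7 -0.7  1.6] w 49.6 q6 0.1
```

Emit:
play_rows:
  deltas:
    - {"dp": [-10, 0, 0], "turn": 0, "grip": 53}
    - {"dp": [0, 0, -30], "turn": 0, "grip": 53}
    - {"dp": [0, 0, -40], "turn": 0, "grip": 20}
    - {"dp": [0, 0, -40], "turn": -7, "grip": 0}
    - {"dp": [0, 0, -15], "turn": -7, "grip": 0}
    - {"dp": [0, 0, 0], "turn": -7, "grip": 0}
    - {"dp": [0, 0, 0], "turn": -7, "grip": 0}
    - {"dp": [0, 0, 0], "turn": -7, "grip": 0}

```text
time_s: 15.73
eef_pos: [555.9, -48.0, 173.5]
tool_rot: [0.0, 0.56, 0.828, 0.0]
contact_force: [0.1, 1.2, -0.6]
grip_width: 13.2
grasp_force: 0.0
```

Emit:
play_rows:
  deltas:
    - {"dp": [0, 0, 0], "turn": -7, "grip": 0}
    - {"dp": [0, 0, 0], "turn": -7, "grip": 0}
    - {"dp": [0, 0, 0], "turn": -7, "grip": 0}
    - {"dp": [0, 0, 0], "turn": -7, "grip": 0}
    - {"dp": [0, 0, 0], "turn": -7, "grip": 0}
    - {"dp": [0, 0, 0], "turn": -7, "grip": 0}
    - {"dp": [0, 0, 0], "turn": -7, "grip": 0}
    - {"dp": [0, 0, 0], "turn": -7, "grip": 0}

```text
time_s: 16.4
eef_pos: [555.8, -48.0, 173.1]
tool_rot: [0.0, 0.106, 0.994, 0.0]
contact_force: [0.2, -0.3, 0.5]
grip_width: 0.5
grasp_force: 0.0
```

Emit:
play_rows:
  deltas:
    - {"dp": [0, 0, 0], "turn": -1, "grip": 0}
    - {"dp": [-25, 21, 0], "turn": 0, "grip": 0}
    - {"dp": [-25, 21, 0], "turn": 0, "grip": 0}
    - {"dp": [-22, 20, 0], "turn": 0, "grip": 0}
    - {"dp": [0, 0, 0], "turn": 0, "grip": 0}

```text
time_s: 16.82
eef_pos: [641.3, 0.9, 172.1]
tool_rot: [-0.0, 0.101, 0.995, 0.0]
contact_force: [-1.5, 0.3, -0.0]
grip_width: 0.5
grasp_force: 0.0
```

```bash
python3 -c "
from h import *
tost(73,45,52)"
```

```text
t 16.82 tcp [641.3   0.9 172.1] stand 75.4 48.6 ang of tool y from stand y 0.98 F [-1.5  0.3 -0. ] w 0.5 q6 -1.42
dp [  2.4  -3.6 120.1]
```

Emit:
play_rows:
  deltas:
    - {"dp": [1, -3.6, 25], "turn": 1, "grip": 0}
    - {"dp": [0, 0, 35], "turn": 0, "grip": 0}
    - {"dp": [0, 0, 35], "turn": 0, "grip": 0}
    - {"dp": [0, 0, 20], "turn": 0, "grip": 0}
    - {"dp": [0, 0, 5], "turn": 0, "grip": 0}
    - {"dp": [4, 0, 0], "turn": 0, "grip": 0}
    - {"dp": [4, 0, 0], "turn": 0, "grip": 0}
    - {"dp": [2, 0, 0], "turn": 0, "grip": 0}

```text
time_s: 17.48
eef_pos: [628.2, -2.4, 55.2]
tool_rot: [0.002, 0.109, 0.994, 0.0]
contact_force: [3.2, -0.6, -0.3]
grip_width: 0.3
grasp_force: 1.7
```

Emit:
play_rows:
  deltas:
    - {"dp": [2, 0, 0], "turn": 0, "grip": 0}
    - {"dp": [2, 0, 0], "turn": 0, "grip": 0}
    - {"dp": [2, 0, 0], "turn": 0, "grip": 0}
    - {"dp": [2, 0, 0], "turn": 0, "grip": 0}
    - {"dp": [1, 0, 0], "turn": 0, "grip": 0}
    - {"dp": [0, 0, 0], "turn": 0, "grip": 0}

```text
time_s: 17.98
eef_pos: [620.7, -0.7, 55.2]
tool_rot: [0.003, 0.109, 0.994, 0.0]
contact_force: [11.4, -1.8, 0.8]
grip_width: 0.5
grasp_force: 6.0
```

```bash
python3 -c "
from h import *
where()"
```

```text
t 17.98 tcp [620.7  -0.7  55.2] stand 55.6 42.5 ang of tool y from stand y 0.06 F [11.4 -1.8  0.8] w 0.5 q6 -1.41
```

Emit:
play_rows:
  deltas:
    - {"dp": [1, 0, 0], "turn": 0, "grip": 0}
    - {"dp": [0, 0, 0], "turn": 0, "grip": 0}

```text
time_s: 18.15
eef_pos: [620.7, -0.7, 55.5]
tool_rot: [0.005, 0.109, 0.994, 0.0]
contact_force: [18.5, -4.9, -0.3]
grip_width: 0.2
grasp_force: 9.6
```

```bash
python3 -c "
from h import *
where()"
```

```text
t 18.15 tcp [620.7  -0.7  55.5] stand 55.6 42.5 ang of tool y from stand y 0.05 F [18.5 -4.9 -0.3] w 0.2 q6 -1.41
```

Emit:
play_rows:
  deltas:
    - {"dp": [0, -5, 0], "turn": 0, "grip": 0}
    - {"dp": [0, -5, 0], "turn": 0, "grip": 0}
    - {"dp": [0, -5, 0], "turn": 0, "grip": 0}
    - {"dp": [0, -5, 0], "turn": 0, "grip": 0}
    - {"dp": [0.1, -5, 0], "turn": 0, "grip": 0}
    - {"dp": [0.2, -5, 0], "turn": 0, "grip": 0}
    - {"dp": [0.3, -5, 0], "turn": 0, "grip": 0}
    - {"dp": [0, 0, 0], "turn": 0, "grip": 0}

```text
time_s: 18.82
eef_pos: [612.1, -35.6, 55.4]
tool_rot: [0.004, 0.109, 0.994, -0.0]
contact_force: [15.6, -4.7, 0.2]
grip_width: 0.4
grasp_force: 8.1
```

```bash
python3 -c "
from h import *
where()
import pickle
f=cam('wrist'); pickle.dump(f,open('wrist4.pkl','wb')); save('w4.png',f['img'])
"
```

```text
t 18.82 tcp [612.1 -35.6  55.4] stand 54.7 6.6 ang of tool y from stand y 0.01 F [15.6 -4.7  0.2] w 0.4 q6 -1.47
```

View pics/w4.png

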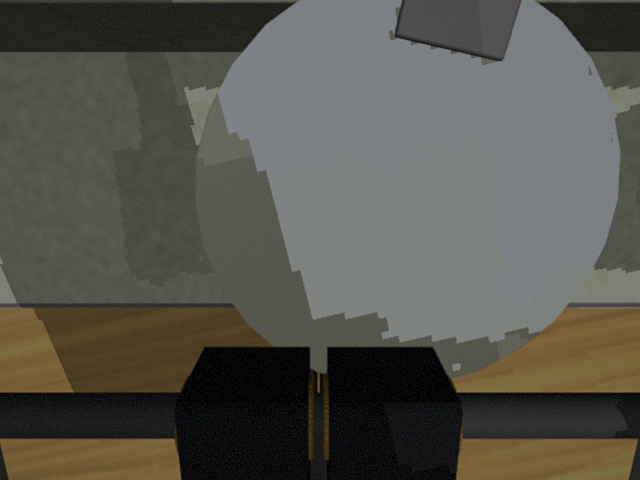

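The tin has moved under the wrist camera: the lid is centred near (408,165) and the tab's inner edge runs (396,37)–(501,60). I'll automate the lid and tab measurement from depth and check it against these pixels.

```bash
cat >> h.py <<'E'
def auto(f,dbg=False):
    w=cloud(f); g=f["img"].astype(float).mean(-1); L=(w[...,2]>128)&(w[...,2]<142)
    n,lab,st,cen=cv2.connectedComponentsWithStats(L.astype(np.uint8)); k=1+np.argmax(st[1:,4]); M=lab==k
    cs,_=cv2.findContours(M.astype(np.uint8),cv2.RETR_EXTERNAL,cv2.CHAIN_APPROX_NONE); c=max(cs,key=len)[:,0,:]
    c=c[(c[:,0]>3)&(c[:,0]<636)&(c[:,1]>3)&(c[:,1]<335)]
    E=np.array([px(f,u,v,135)[:2] for u,v in c]); C0=E.mean(0)
    r=least_squares(lambda q:np.hypot(*(E-q).T)-50,C0,loss="soft_l1",f_scale=.7); C=r.x
    zl=np.median(w[M][:,2]); d=w[...,:2]-C; rr=np.hypot(d[...,0],d[...,1])
    T=M&(w[...,2]>zl+1.2)&(w[...,2]<zl+4)&(rr>25)&(rr<49); T=cv2.morphologyEx(T.astype(np.uint8),cv2.MORPH_OPEN,np.ones((5,5),np.uint8))
    n,lab,st,cen=cv2.connectedComponentsWithStats(T); 
    print("lid centre stand",stxy(C),"zl",zl.round(1),"n",len(c),"res",np.abs(r.fun).mean().round(2))
    for k in np.argsort(-st[1:,4])[:2]+1:
        P=w[lab==k].mean(0); print("  tab px",cen[k].round(),"area",st[k,4],"ang",tabang(P,C).round(1),"r",np.hypot(*(P[:2]-C)).round(1))
    return C
E
python3 -c "
from h import *
import pickle
for n in ('wrist3','wrist4'): auto(pickle.load(open(n+'.pkl','rb')))
f=pickle.load(open('wrist4.pkl','rb')); tin(f,(449,48),[(198,165),(222,85),(290,10),(620,165),(590,65),(572,300),(240,310)])
"
```

```text
lid centre stand (np.float64(4.6), np.float64(45.6)) zl 135.0 n 738 res 0.41
  tab px [160. 288.] area 737 ang -163.9 r 38.3
  tab px [136. 230.] area 279 ang 175.5 r 40.8
lid centre stand (np.float64(-3.8), np.float64(28.3)) zl 135.3 n 686 res 0.44
  tab px [445.  36.] area 84 ang 171.0 r 36.6
  tab px [478.  37.] area 52 ang 160.5 r 38.1
centre [560.   -1.5] stand (np.float64(-3.5), np.float64(28.6)) res [-0.5 -0.1 -0.3 -0.4 -0.9 -0.7 -1.2] tab ang 169.1 tab r 34.8
```

It is rolling without slip (17 mm of travel, about 18° turned). Finish this stroke, reset, and make a full stroke.

Emit:
play_rows:
  deltas:
    - {"dp": [0.4, -5, 0], "turn": 0, "grip": 0}
    - {"dp": [0.5, -5, 0], "turn": 0, "grip": 0}
    - {"dp": [0, 0, 0], "turn": 0, "grip": 0}
    - {"dp": [-10, 0, 0], "turn": 0, "grip": 0}
    - {"dp": [0, 18, 0], "turn": 0, "grip": 0}
    - {"dp": [0, 18, 0], "turn": 0, "grip": 0}
    - {"dp": [0, 18, 0], "turn": 0, "grip": 0}
    - {"dp": [0, 0, 0], "turn": 0, "grip": 0}

```text
time_s: 19.53
eef_pos: [628.4, 9.5, 53.8]
tool_rot: [0.0, 0.108, 0.994, 0.0]
contact_force: [-0.3, 0.4, 0.1]
grip_width: 0.6
grasp_force: 0.0
```

```bash
python3 -c "
from h import *
where(); f=cam('wrist'); auto(f); save('w5.png',f['img'])
"
```

```text
t 19.53 tcp [628.4   9.5  53.8] stand 60.8 54.1 ang of tool y from stand y 0.2 F [-0.3  0.4  0.1] w 0.6 q6 -1.4
lid centre stand (np.float64(-4.1), np.float64(22.9)) zl 135.0 n 422 res 0.31
  tab px [232.  13.] area 156 ang 156.5 r 36.3
  tab px [269.  21.] area 116 ang 145.5 r 38.5
```

Emit:
play_rows:
  deltas:
    - {"dp": [4, -3, 0], "turn": 0, "grip": 0}
    - {"dp": [3, 0, 0], "turn": 0, "grip": 0}
    - {"dp": [1.5, 0, 0], "turn": 0, "grip": 0}
    - {"dp": [1, 0, 0], "turn": 0, "grip": 0}
    - {"dp": [-0.5, -4, 0], "turn": 0, "grip": 0}
    - {"dp": [-0.9, -8, 0], "turn": 0, "grip": 0}
    - {"dp": [-0.5, -8, 0], "turn": 0, "grip": 0}
    - {"dp": [-0.2, -8, 0], "turn": 0, "grip": 0}

```text
time_s: 20.25
eef_pos: [615.6, -23.3, 54.0]
tool_rot: [0.003, 0.109, 0.994, -0.0]
contact_force: [12.7, -3.3, -3.1]
grip_width: 0.5
grasp_force: 6.6
```

Emit:
play_rows:
  deltas:
    - {"dp": [0, -8, 0], "turn": 0, "grip": 0}
    - {"dp": [0, -8, 0], "turn": 0, "grip": 0}
    - {"dp": [0, -8, 0], "turn": 0, "grip": 0}
    - {"dp": [0, -8, 0], "turn": 0, "grip": 0}
    - {"dp": [0, -8, 0], "turn": 0, "grip": 0}
    - {"dp": [0, -8, 0], "turn": 0, "grip": 0}
    - {"dp": [0.1, -8, 0], "turn": 0, "grip": 0}
    - {"dp": [0.4, -8, 0], "turn": 0, "grip": 0}

```text
time_s: 20.92
eef_pos: [600.8, -85.8, 54.0]
tool_rot: [0.002, 0.109, 0.994, -0.0]
contact_force: [10.6, -3.3, -0.8]
grip_width: 0.6
grasp_force: 5.2
```

```bash
python3 -c "
from h import *
where(); f=cam('wrist'); auto(f); save('w6.png',f['img'])
"
```

```text
t 20.92 tcp [600.8 -85.8  54. ] stand 54.7 -44.9 ang of tool y from stand y 0.0 F [10.6 -3.3 -0.8] w 0.6 q6 -1.55
lid centre stand (np.float64(-3.8), np.float64(-23.0)) zl 135.3 n 673 res 0.43
  tab px [619. 178.] area 148 ang 98.2 r 46.9
  tab px [596. 166.] area 108 ang 102.8 r 42.0
```

Emit:
play_rows:
  deltas:
    - {"dp": [0.5, -6, 0], "turn": 0, "grip": 0}
    - {"dp": [0.5, -5, 0], "turn": 0, "grip": 0}
    - {"dp": [0, 0, 0], "turn": 0, "grip": 0}
    - {"dp": [-10, 0, 0], "turn": 0, "grip": 0}
    - {"dp": [0, 18, 0], "turn": 0, "grip": 0}
    - {"dp": [0, 18, 0], "turn": 0, "grip": 0}
    - {"dp": [0, 17, 0], "turn": 0, "grip": 0}
    - {"dp": [0, 0, 0], "turn": 0, "grip": 0}

```text
time_s: 21.63
eef_pos: [617.5, -43.5, 53.1]
tool_rot: [0.0, 0.108, 0.994, 0.0]
contact_force: [1.1, 0.3, 0.4]
grip_width: 0.7
grasp_force: 0.0
```

```bash
python3 -c "
from h import *
where(); f=cam('wrist'); auto(f); save('w7.png',f['img'])
import pickle; pickle.dump(f,open('wrist7.pkl','wb'))
"
```

```text
t 21.63 tcp [617.5 -43.5  53.1] stand 61.8 0.0 ang of tool y from stand y 0.15 F [1.1 0.3 0.4] w 0.7 q6 -1.48
lid centre stand (np.float64(-4.1), np.float64(-29.4)) zl 135.1 n 434 res 0.34
  tab px [347. 157.] area 183 ang 95.4 r 36.9
  tab px [361. 178.] area 135 ang 88.5 r 39.9
```

View pics/w7.png

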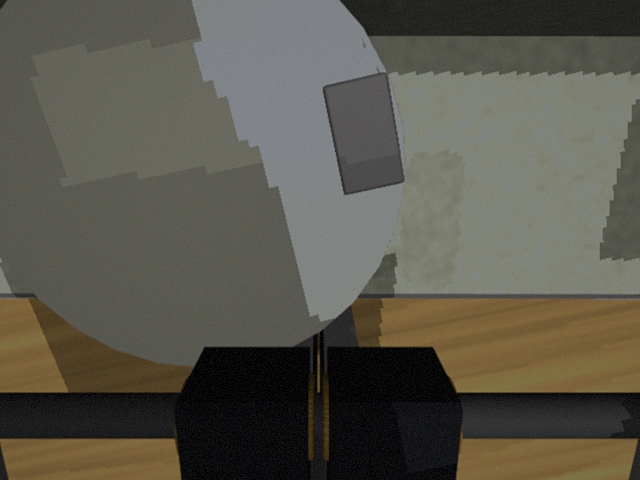

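The wrist view shows the tab at corners (324,87), (387,74), (404,182) and (345,194), pointing along the stand. I'll compute its angle and tune a colour detector on it.

```bash
cat >> h.py <<'E'
def autoc(f):
    C=auto(f); w=cloud(f); im=f["img"].astype(int); d=w[...,:2]-C; rr=np.hypot(d[...,0],d[...,1])
    b=cv2.medianBlur(f["img"],7).astype(int)
    T=(rr<49)&(rr>28)&(abs(w[...,2]-136)<6)&(b[...,0]-b[...,1]>=4)
    T=cv2.morphologyEx(T.astype(np.uint8),cv2.MORPH_OPEN,np.ones((9,9),np.uint8)); n,lab,st,cen=cv2.connectedComponentsWithStats(T)
    if n<2: print("no tab"); return
    k=1+np.argmax(st[1:,4]); P=px(f,*cen[k],137); print("  colour tab",cen[k].round(),st[k,4],"ang",tabang(P,C).round(1),"r",np.hypot(*(P[:2]-C)).round(1))
E
python3 -c "
from h import *
import pickle
for n in (3,4,7):
    f=pickle.load(open('wrist%d.pkl'%n,'rb')); im=f['img']
    if n==7: print(im[133,364],im[120,250],im[250,200],im[110,120]); tin(f,(365,134),[(392,87),(404,200),(380,275),(240,355),(130,360),(60,325)])
    autoc(f)
"
```

```text
lid centre stand (np.float64(4.6), np.float64(45.6)) zl 135.0 n 738 res 0.41
  tab px [160. 288.] area 737 ang -163.9 r 38.3
  tab px [136. 230.] area 279 ang 175.5 r 40.8
no tab
lid centre stand (np.float64(-3.8), np.float64(28.3)) zl 135.3 n 686 res 0.44
  tab px [445.  36.] area 84 ang 171.0 r 36.6
  tab px [478.  37.] area 52 ang 160.5 r 38.1
no tab
[90 86 91] [126 130 136] [93 92 83] [101 104  91]
centre [547.3 -58. ] stand (np.float64(-3.5), np.float64(-29.4)) res [-0.1  0.5  1.5 -2.6  1.   1.2] tab ang 102.4 tab r 41.4
lid centre stand (np.float64(-4.1), np.float64(-29.4)) zl 135.1 n 434 res 0.34
  tab px [347. 157.] area 183 ang 95.4 r 36.9
  tab px [361. 178.] area 135 ang 88.5 r 39.9
no tab
```

Emit:
play_rows:
  deltas:
    - {"dp": [4, -2, 0], "turn": 0, "grip": 0}
    - {"dp": [3, 0, 0], "turn": 0, "grip": 0}
    - {"dp": [2, 0, 0], "turn": 0, "grip": 0}
    - {"dp": [1.5, 0, 0], "turn": 0, "grip": 0}
    - {"dp": [-0.5, -4, 0], "turn": 0, "grip": 0}
    - {"dp": [-0.9, -8, 0], "turn": 0, "grip": 0}
    - {"dp": [-0.5, -8, 0], "turn": 0, "grip": 0}
    - {"dp": [-0.2, -8, 0], "turn": 0, "grip": 0}

```text
time_s: 22.35
eef_pos: [604.3, -74.0, 53.7]
tool_rot: [0.002, 0.109, 0.994, -0.0]
contact_force: [12.8, -3.0, -4.0]
grip_width: 0.6
grasp_force: 6.3
```

Emit:
play_rows:
  deltas:
    - {"dp": [0, -8, 0], "turn": 0, "grip": 0}
    - {"dp": [0, -8, 0], "turn": 0, "grip": 0}
    - {"dp": [0, -8, 0], "turn": 0, "grip": 0}
    - {"dp": [0, -8, 0], "turn": 0, "grip": 0}
    - {"dp": [0, -8, 0], "turn": 0, "grip": 0}
    - {"dp": [0, -8, 0], "turn": 0, "grip": 0}
    - {"dp": [0.1, -8, 0], "turn": 0, "grip": 0}
    - {"dp": [0.4, -8, 0], "turn": 0, "grip": 0}

```text
time_s: 23.02
eef_pos: [589.6, -136.5, 53.7]
tool_rot: [0.002, 0.109, 0.994, -0.0]
contact_force: [10.4, -2.0, -2.5]
grip_width: 0.9
grasp_force: 5.1
```

Emit:
play_rows:
  deltas:
    - {"dp": [0.5, -6, 0], "turn": 0, "grip": 0}
    - {"dp": [0.5, -5, 0], "turn": 0, "grip": 0}
    - {"dp": [0, 0, 0], "turn": 0, "grip": 0}
    - {"dp": [-10, 0, 0], "turn": 0, "grip": 0}
    - {"dp": [0, 18, 0], "turn": 0, "grip": 0}
    - {"dp": [0, 18, 0], "turn": 0, "grip": 0}
    - {"dp": [0, 17, 0], "turn": 0, "grip": 0}
    - {"dp": [0, 0, 0], "turn": 0, "grip": 0}

```text
time_s: 23.68
eef_pos: [606.4, -94.2, 53.0]
tool_rot: [-0.0, 0.108, 0.994, 0.0]
contact_force: [-0.2, -0.0, -0.7]
grip_width: 0.5
grasp_force: 0.0
```

Run:
```python
s=open('h.py').read()
s=s.replace('b=cv2.medianBlur(f["img"],7).astype(int)','b=cv2.GaussianBlur(f["img"].astype(np.float32),(0,0),3)').replace('(b[...,0]-b[...,1]>=4)','(b[...,0]+b[...,2]-2*b[...,1]>=5.5)')
open('h.py','w').write(s)
from h import *
import pickle
for n in (3,4,7): autoc(pickle.load(open('wrist%d.pkl'%n,'rb')))
where(); f=cam('wrist'); autoc(f); pickle.dump(f,open('wrist8.pkl','wb'))
```

```text
lid centre stand (np.float64(4.6), np.float64(45.6)) zl 135.0 n 738 res 0.41
  tab px [160. 288.] area 737 ang -163.9 r 38.3
  tab px [136. 230.] area 279 ang 175.5 r 40.8
no tab
lid centre stand (np.float64(-3.8), np.float64(28.3)) zl 135.3 n 686 res 0.44
  tab px [445.  36.] area 84 ang 171.0 r 36.6
  tab px [478.  37.] area 52 ang 160.5 r 38.1
no tab
lid centre stand (np.float64(-4.1), np.float64(-29.4)) zl 135.1 n 434 res 0.34
  tab px [347. 157.] area 183 ang 95.4 r 36.9
  tab px [361. 178.] area 135 ang 88.5 r 39.9
no tab
t 23.68 tcp [606.4 -94.2  53. ] stand 62.0 -51.9 ang of tool y from stand y 0.16 F [-0.2 -0.  -0.7] w 0.5 q6 -1.57
lid centre stand (np.float64(-4.1), np.float64(-81.5)) zl 135.0 n 431 res 0.32
  tab px [288. 312.] area 236 ang 34.4 r 41.1
  tab px [332. 302.] area 197 ang 47.5 r 46.1
no tab
```

Emit:
play_rows:
  deltas:
    - {"dp": [4, -2, 0], "turn": 0, "grip": 0}
    - {"dp": [3, 0, 0], "turn": 0, "grip": 0}
    - {"dp": [2, 0, 0], "turn": 0, "grip": 0}
    - {"dp": [1.5, 0, 0], "turn": 0, "grip": 0}
    - {"dp": [-0.5, -4, 0], "turn": 0, "grip": 0}
    - {"dp": [-0.9, -8, 0], "turn": 0, "grip": 0}
    - {"dp": [-0.5, -8, 0], "turn": 0, "grip": 0}
    - {"dp": [-0.2, -8, 0], "turn": 0, "grip": 0}

```text
time_s: 24.4
eef_pos: [593.0, -124.7, 53.6]
tool_rot: [0.002, 0.109, 0.994, -0.0]
contact_force: [11.8, -1.8, -4.0]
grip_width: 0.5
grasp_force: 5.9
```

Emit:
play_rows:
  deltas:
    - {"dp": [0, -8, 0], "turn": 0, "grip": 0}
    - {"dp": [0, -8, 0], "turn": 0, "grip": 0}
    - {"dp": [0, -8, 0], "turn": 0, "grip": 0}
    - {"dp": [0, -8, 0], "turn": 0, "grip": 0}
    - {"dp": [0, -8, 0], "turn": 0, "grip": 0}
    - {"dp": [0, -5.5, 0], "turn": 0, "grip": 0}
    - {"dp": [0, 0, 0], "turn": 0, "grip": 0}
    - {"dp": [-10, 0, 0], "turn": 0, "grip": 0}

```text
time_s: 25.07
eef_pos: [591.0, -171.0, 53.2]
tool_rot: [0.0, 0.109, 0.994, -0.0]
contact_force: [-0.2, 0.9, -0.2]
grip_width: 0.7
grasp_force: 0.0
```

Emit:
play_rows:
  deltas:
    - {"dp": [-5, 0, -20], "turn": 0, "grip": 0}
    - {"dp": [0, 0, -40], "turn": 0, "grip": 0}
    - {"dp": [0, 0, -40], "turn": 0, "grip": 0}
    - {"dp": [0, 0, -25], "turn": 0, "grip": 0}
    - {"dp": [-20, 0, 0], "turn": 0, "grip": 0}
    - {"dp": [-25, 0, 0], "turn": 0, "grip": 0}
    - {"dp": [0, 0, 0], "turn": 0, "grip": 0}

```text
time_s: 25.65
eef_pos: [642.1, -182.0, 177.7]
tool_rot: [0.0, 0.109, 0.994, -0.0]
contact_force: [0.4, -0.3, -1.3]
grip_width: 0.2
grasp_force: 0.0
```

Run:
```python
from h import *
import pickle
where(); f=cam('wrist'); pickle.dump(f,open('wrist9.pkl','wb')); save('w9.png',f['img'])
g=cam('top'); pickle.dump(g,open('top9.pkl','wb'))
s=cam('scene'); pickle.dump(s,open('scene9.pkl','wb'))
w=cloud(f)
def P(a,h=440): return cv2.resize(a,(int(a.shape[1]*h/a.shape[0]),h))
c=np.hstack([P(f["img"],300),P(s["img"][160:280,125:285],300)]); 
d=P(g["img"][170:310,190:510],290)
h=np.zeros((300+290,800,3),np.uint8); c=c[:,:800]; h[:300,:c.shape[1]]=c; h[300:,:d.shape[1]]=d; save('mix9.png',h)
```

```text
t 25.65 tcp [ 642.1 -182.   177.7] stand 115.9 -129.8 ang of tool y from stand y 0.04 F [ 0.4 -0.3 -1.3] w 0.2 q6 -1.68
```

View pics/mix9.png

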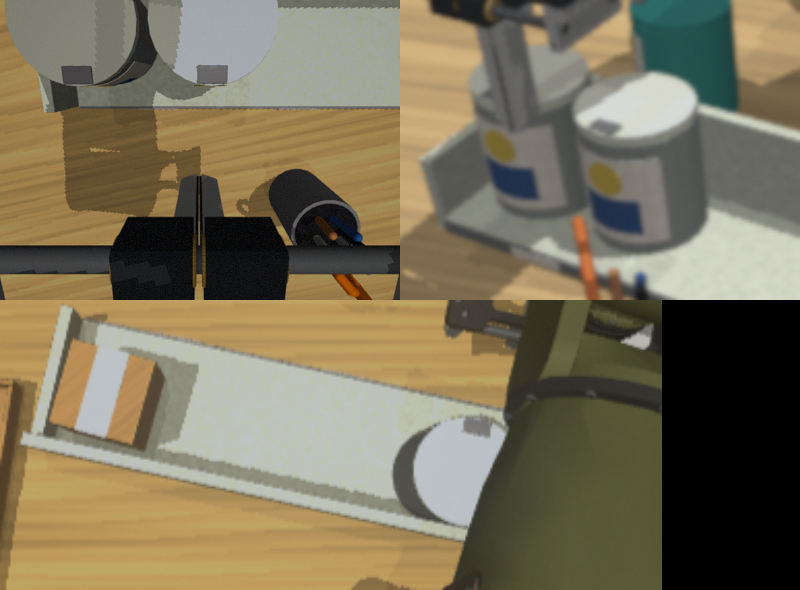

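Wrist part: the turned tin's tab is at mix (212,74), so frame (339,118), level with the row tin's tab at frame (123,120). Both labels face out. Now for the exact angle and gap.

Run:
```python
from h import *
import pickle
f=pickle.load(open('wrist9.pkl','rb')); w=cloud(f)
def fit(guess,tab):
    c=np.array(guess,float)
    m=(abs(w[...,2]-135)<6); n,lab,st,cen=cv2.connectedComponentsWithStats(m.astype(np.uint8))
    e=m&~cv2.erode(m.astype(np.uint8),np.ones((3,3))).astype(bool); e[:3]=0; vs,us=np.where(e)
    E=np.array([px(f,u,v,135)[:2] for u,v in zip(us,vs)])
    for tol in(8,5,3,2):
        k=abs(np.hypot(*(E-c).T)-50)<tol; c=least_squares(lambda q:np.hypot(*(E[k]-q).T)-50,c,loss='soft_l1').x
    # refine tab centre: dark rect around pixel
    u,v=tab; g=cv2.GaussianBlur(f["img"],(0,0),1).mean(-1)[v-25:v+26,u-40:u+41]
    T=px(f,u,v,137); print("c",stxy(c),k.sum(),"tab ang",tabang(T,c).round(1),"r",np.hypot(*(T[:2]-c)).round(1)); return c
a=fit(O+EX*-4+EY*-119,(339,118)); b=fit(O+EX*-4+EY*-225,(123,119))
print("gap",np.hypot(*(a-b))-100)
g=f["img"].mean(-1)
for u0 in(339,123): print(u0,[int(x) for x in g[114:124,u0-40:u0+41:2].mean(0)])
```

```text
c (np.float64(-4.5), np.float64(-118.1)) 511 tab ang -0.5 r 41.6
c (np.float64(-3.3), np.float64(-225.4)) 539 tab ang -0.6 r 41.1
gap 7.300878442371712
339 [169, 168, 169, 168, 168, 169, 169, 171, 146, 93, 103, 101, 102, 102, 101, 104, 102, 102, 103, 102, 101, 103, 103, 102, 102, 103, 103, 103, 102, 103, 102, 102, 104, 173, 169, 169, 170, 170, 169, 169, 169]
123 [126, 127, 127, 128, 127, 127, 127, 128, 93, 66, 68, 68, 68, 67, 67, 68, 67, 69, 69, 69, 68, 69, 70, 68, 70, 69, 70, 69, 69, 69, 69, 67, 60, 118, 116, 116, 116, 116, 115, 116, 116]
```

The angle is right (0° to within 1°) but the gap is 7 mm. Close it with a gentle cradle push from the free side.

Emit:
play_rows:
  deltas:
    - {"dp": [0, 0, 0], "turn": 7, "grip": 30}
    - {"dp": [0, 0, 0], "turn": 7, "grip": 53}
    - {"dp": [0, 0, 0], "turn": 7, "grip": 53}
    - {"dp": [0, 0, 0], "turn": 7, "grip": 53}
    - {"dp": [0, 0, 0], "turn": 7, "grip": 53}
    - {"dp": [0, 0, 0], "turn": 7, "grip": 53}
    - {"dp": [0, 0, 0], "turn": 7, "grip": 53}
    - {"dp": [0, 0, 0], "turn": 7, "grip": 53}

```text
time_s: 26.47
eef_pos: [639.6, -180.9, 178.2]
tool_rot: [-0.0, 0.565, 0.825, -0.0]
contact_force: [0.3, 0.0, -1.2]
grip_width: 48.8
grasp_force: 0.0
```

Emit:
play_rows:
  deltas:
    - {"dp": [0, 0, 0], "turn": 7, "grip": 53}
    - {"dp": [0, 0, 0], "turn": 7, "grip": 53}
    - {"dp": [0, 0, 0], "turn": 7, "grip": 53}
    - {"dp": [0, 0, 0], "turn": 7, "grip": 53}
    - {"dp": [0, 0, 0], "turn": 6, "grip": 53}
    - {"dp": [0, 0, 0], "turn": 0, "grip": 53}

```text
time_s: 26.97
eef_pos: [639.8, -180.9, 178.2]
tool_rot: [-0.0, 0.781, 0.624, -0.0]
contact_force: [0.4, 0.9, -0.3]
grip_width: 49.8
grasp_force: 0.0
```

Emit:
play_rows:
  deltas:
    - {"dp": [20, -30, 0], "turn": 0, "grip": 53}
    - {"dp": [20, -30, 0], "turn": 0, "grip": 53}
    - {"dp": [20, -30, 0], "turn": 0, "grip": 53}
    - {"dp": [20, -30, 0], "turn": 0, "grip": 53}
    - {"dp": [0, 0, 0], "turn": 0, "grip": 53}

```text
time_s: 27.38
eef_pos: [536.8, -73.4, 178.0]
tool_rot: [-0.001, 0.778, 0.628, -0.0]
contact_force: [0.5, 0.1, 0.6]
grip_width: 50.2
grasp_force: 0.0
```

```bash
python3 -c "
from h import *
tost(-4.5,-54,50)"
```

```text
t 27.38 tcp [536.8 -73.4 178. ] stand -10.5 -46.7 ang of tool y from stand y -89.56 F [0.5 0.1 0.6] w 50.2 q6 0.01
dp [ -7.4   6.2 128. ]
```

Emit:
play_rows:
  deltas:
    - {"dp": [-5, 5.5, 10], "turn": 0.4, "grip": 53}
    - {"dp": [0, 0, 35], "turn": 0, "grip": 53}
    - {"dp": [0, 0, 35], "turn": 0, "grip": 53}
    - {"dp": [0, 0, 30], "turn": 0, "grip": 53}
    - {"dp": [0, 0, 15], "turn": 0, "grip": 53}
    - {"dp": [0, 0, 0], "turn": 0, "grip": 53}
    - {"dp": [0, 0, 0], "turn": 0, "grip": 53}

```text
time_s: 27.97
eef_pos: [545.0, -83.7, 52.3]
tool_rot: [-0.0, 0.782, 0.624, -0.0]
contact_force: [0.5, -0.8, 1.0]
grip_width: 49.9
grasp_force: 0.0
```

```bash
python3 -c "
from h import *
tost(-4.5,-65.5,50)"
```

```text
t 27.97 tcp [545.  -83.7  52.3] stand -0.2 -55.0 ang of tool y from stand y 89.71 F [ 0.5 -0.8  1. ] w 49.9 q6 0.01
dp [-10.5  -4.2   2.3]
```

Emit:
play_rows:
  deltas:
    - {"dp": [0, -4.2, 0], "turn": 0, "grip": 53}
    - {"dp": [-4, 0, 0], "turn": 0, "grip": 53}
    - {"dp": [-4, 0, 0], "turn": 0, "grip": 53}
    - {"dp": [-2, 0, 0], "turn": 0, "grip": 53}
    - {"dp": [-1.2, 0, 0], "turn": 0, "grip": 53}
    - {"dp": [-1.2, 0, 0], "turn": 0, "grip": 53}
    - {"dp": [0, 0, 0], "turn": 0, "grip": 53}

```text
time_s: 28.55
eef_pos: [538.3, -94.1, 53.3]
tool_rot: [0.0, 0.782, 0.623, 0.0]
contact_force: [0.1, -0.1, 0.2]
grip_width: 49.8
grasp_force: 0.1
```

```bash
python3 -c "
from h import *
where()"
```

```text
t 28.55 tcp [538.3 -94.1  53.3] stand -4.6 -66.6 ang of tool y from stand y 89.68 F [ 0.1 -0.1  0.2] w 49.8 q6 -0.02
```

Just at contact. Push 5 mm, then back off and rise.

Emit:
play_rows:
  deltas:
    - {"dp": [-1, 0, 0], "turn": 0, "grip": 53}
    - {"dp": [-1.2, 0, 0], "turn": 0, "grip": 53}
    - {"dp": [-1.2, 0, 0], "turn": 0, "grip": 53}
    - {"dp": [-1, 0, 0], "turn": 0, "grip": 53}
    - {"dp": [-0.6, 0, 0], "turn": 0, "grip": 53}
    - {"dp": [0, 0, 0], "turn": 0, "grip": 53}

```text
time_s: 29.05
eef_pos: [538.0, -98.6, 53.4]
tool_rot: [0.001, 0.782, 0.624, 0.001]
contact_force: [7.1, 3.3, 0.9]
grip_width: 49.9
grasp_force: 3.6
```

```bash
python3 -c "
from h import *
where()"
```

```text
t 29.05 tcp [538.  -98.6  53.4] stand -3.9 -71.1 ang of tool y from stand y 89.71 F [7.1 3.3 0.9] w 49.9 q6 -0.02
```

Emit:
play_rows:
  deltas:
    - {"dp": [3, 0, 0], "turn": 0, "grip": 53}
    - {"dp": [10, 0, 0], "turn": 0, "grip": 53}
    - {"dp": [0, 0, -30], "turn": 0, "grip": 53}
    - {"dp": [0, 0, -40], "turn": 0, "grip": 53}
    - {"dp": [0, 0, -40], "turn": 0, "grip": 53}
    - {"dp": [20, 0, -20], "turn": 0, "grip": 53}
    - {"dp": [35, 0, 0], "turn": 0, "grip": 53}
    - {"dp": [40, 0, 0], "turn": 0, "grip": 53}

```text
time_s: 29.72
eef_pos: [561.4, 7.1, 184.6]
tool_rot: [0.001, 0.783, 0.622, 0.001]
contact_force: [0.3, -1.1, -0.1]
grip_width: 49.7
grasp_force: 0.0
```

Emit:
play_rows:
  deltas:
    - {"dp": [40, 0, 0], "turn": 0, "grip": 53}
    - {"dp": [40, 0, 0], "turn": 0, "grip": 53}
    - {"dp": [40, 0, 0], "turn": 0, "grip": 53}
    - {"dp": [40, 0, 0], "turn": 0, "grip": 53}
    - {"dp": [20, 0, 0], "turn": 0, "grip": 53}
    - {"dp": [0, 0, 0], "turn": 0, "grip": 53}
    - {"dp": [0, 0, 0], "turn": 0, "grip": 53}

```text
time_s: 30.3
eef_pos: [600.6, 183.2, 182.3]
tool_rot: [-0.0, 0.781, 0.624, -0.001]
contact_force: [-0.3, -0.3, -0.6]
grip_width: 49.7
grasp_force: 0.0
```

Run:
```python
from h import *
import pickle
where(); f=cam('top'); pickle.dump(f,open('top10.pkl','wb'))
w=cloud(f); m=(abs(w[...,2]-135)<6); 
e=m&~cv2.erode(m.astype(np.uint8),np.ones((3,3))).astype(bool); vs,us=np.where(e); E=w[vs,us][:,:2]
cs=[]
for gy in(-122,-225):
    c=O+EX*-4+EY*gy
    for tol in(8,5,3,2):
        k=abs(np.hypot(*(E-c).T)-49.5)<tol; c=least_squares(lambda q:np.hypot(*(E[k]-q).T)-49.5,c,loss='soft_l1').x
    cs.append(c); print("tin",stxy(c),k.sum())
print("gap",np.hypot(*(cs[0]-cs[1]))-100)
s=cam('scene'); a=cv2.resize(f["img"][170:310,370:510],(400,400),interpolation=cv2.INTER_CUBIC); b=cv2.resize(s["img"][160:280,125:245],(400,400),interpolation=cv2.INTER_CUBIC)
save('last.png',np.vstack([np.hstack([a,b]),cv2.resize(f["img"],(800,600))[200:400]]))
```

```text
t 30.3 tcp [600.6 183.2 182.3] stand -4.0 217.6 ang of tool y from stand y 89.81 F [-0.3 -0.3 -0.6] w 49.7 q6 0.46
tin (np.float64(-5.1), np.float64(-119.9)) 200
tin (np.float64(-4.0), np.float64(-224.4)) 201
gap 4.575813420896253
```

View pics/last.png

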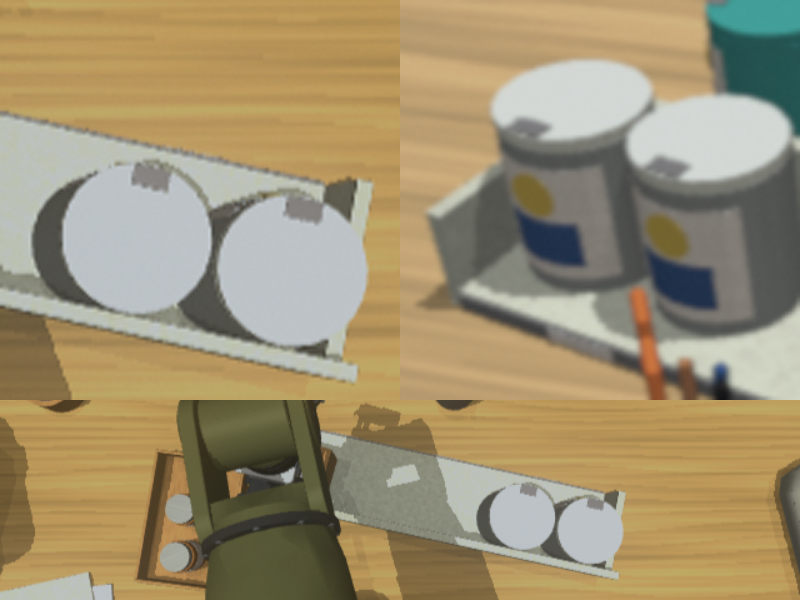

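Final view: both labels face out side by side, tabs at (151,177) and (303,208) in the upper-left panel, and both jars upright in the tray. I'll check the angle.

Run:
```python
from h import *
import pickle
f=pickle.load(open('top10.pkl','rb'))
for (u,v),c in(((422.9,232.0),O+EX*-5.1+EY*-119.9),((476.1,242.8),O+EX*-4.0+EY*-224.4)):
    T=px(f,u,v,137); print(tabang(T,c),np.hypot(*(T[:2]-c)))
# refine: darkness centroid
g=f["img"].mean(-1)
for u,v in((423,232),(476,243)):
    p=g[v-6:v+7,u-9:u+10]; w=cloud(f)
    m=(p<np.median(p)-15)&(abs(w[v-6:v+7,u-9:u+10,2]-136)<5); vv,uu=np.where(m); print(u-9+uu.mean(),v-6+vv.mean(),m.sum())
```

```text
-3.0210568632555796 41.002299111196486
0.09583605117702979 41.362978340822735
422.5875 231.375 80
475.87179487179486 242.48717948717947 78
```

```bash
python3 -c "
from h import *
print(env.hand_in())"
```

```text
the job is handed in; nothing more can be done
None
```

I handed the job in at about 30 s, and no verdict came back. The stray jar stands upright in the tray beside the other jar. The turned tin is against the back panel, about 4.6 mm from the row tin, with its label about 3° off straight out.

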